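# Find the rocking corner of the gel levelling table and press its shim flat

### The job

One corner of the gel-casting levelling table rocks. Press down on the plate's corners with closed fingertips until you find the one that sinks, then press the flip-down shim at that corner flat so that the plate stands level and firm, leaving the other three shims standing up. Only touch and press: do not shift or lift the gel tray or the things on the bench.

Things in the scene. Friction and masses are not known exactly. Their poses are not given: they have to be found in the camera images.
- leveller: fixed black base (190 x 164 x 12 mm) of the levelling table for casting gels, standing on the bench; origin at its underside's centre on the bench, x along the long side away from the robot (the table is turned up to 0.6 rad about the vertical), y along the short side to the left, z up. It never moves.
- plate_centre (a point): centre of the upper face of the table's aluminium top plate: 210 mm along x, 184 along y, 8 thick, upper face 38 mm above the bench, edge folded down round it; axes as the base. A 108 x 88 mm gel tray stands on its middle.
- top_plate: the top plate with its shims; origin 8 mm below plate_centre. Held on a rubber centre mount over four hidden corner supports. Three corners are firm (give under 1.5 mm at 20 N). One, any of the four, hangs 4.5 mm over its support: pressed at its corner point it sinks about 5.5 mm against up to 6 N, then stops dead; let go, it springs back level. Nothing else tells which.
- corner_1 (a point): point for pressing the near left corner of the top plate: on the bare upper face, 17 mm from each edge (88 mm along the long side and 75 mm along the short side from plate_centre). Moves with the plate.
- corner_2 (a point): point for pressing the near right corner of the top plate: on the bare upper face, 17 mm from each edge (88 mm along the long side and 75 mm along the short side from plate_centre). Moves with the plate.
- corner_3 (a point): point for pressing the far left corner of the top plate: on the bare upper face, 17 mm from each edge (88 mm along the long side and 75 mm along the short side from plate_centre). Moves with the plate.
- corner_4 (a point): point for pressing the far right corner of the top plate: on the bare upper face, 17 mm from each edge (88 mm along the long side and 75 mm along the short side from plate_centre). Moves with the plate.
- shim_1 (a joint): flip-down shim of corner_1 (near left): steel tab 16 mm wide, 4 thick, 38 long from its hinge, which lies along y, 30 mm from corner_1 along the long side towards the middle, 6 mm above the plate. Rad: 0 = standing as at the start, 34 degrees up, end towards +x; 0.6 = flat on the plate. 2 to 5 N folds it, down and along its arc away from the hinge; it stays; folded, it fills the 4.5 mm under its corner.
- shim_1_tab (a point): middle of the upper face of the tab of shim_1, 28 mm from its hinge: the place to press. With the tab flat it lies 28 mm from the hinge towards the plate's +x, 8 mm above the plate's upper face. Turns with the tab.
- shim_2 (a joint): flip-down shim of corner_2 (near right): steel tab 16 mm wide, 4 thick, 38 long from its hinge, which lies along y, 30 mm from corner_2 along the long side towards the middle, 6 mm above the plate. Rad: 0 = standing as at the start, 34 degrees up, end towards +x; 0.6 = flat on the plate. 2 to 5 N folds it, down and along its arc away from the hinge; it stays; folded, it fills the 4.5 mm under its corner.
- shim_2_tab (a point): middle of the upper face of the tab of shim_2, 28 mm from its hinge: the place to press. With the tab flat it lies 28 mm from the hinge towards the plate's +x, 8 mm above the plate's upper face. Turns with the tab.
- shim_3 (a joint): flip-down shim of corner_3 (far left): steel tab 16 mm wide, 4 thick, 38 long from its hinge, which lies along y, 30 mm from corner_3 along the long side towards the middle, 6 mm above the plate. Rad: 0 = standing as at the start, 34 degrees up, end towards -x; 0.6 = flat on the plate. 2 to 5 N folds it, down and along its arc away from the hinge; it stays; folded, it fills the 4.5 mm under its corner.
- shim_3_tab (a point): middle of the upper face of the tab of shim_3, 28 mm from its hinge: the place to press. With the tab flat it lies 28 mm from the hinge towards the plate's -x, 8 mm above the plate's upper face. Turns with the tab.
- shim_4 (a joint): flip-down shim of corner_4 (far right): steel tab 16 mm wide, 4 thick, 38 long from its hinge, which lies along y, 30 mm from corner_4 along the long side towards the middle, 6 mm above the plate. Rad: 0 = standing as at the start, 34 degrees up, end towards -x; 0.6 = flat on the plate. 2 to 5 N folds it, down and along its arc away from the hinge; it stays; folded, it fills the 4.5 mm under its corner.
- shim_4_tab (a point): middle of the upper face of the tab of shim_4, 28 mm from its hinge: the place to press. With the tab flat it lies 28 mm from the hinge towards the plate's -x, 8 mm above the plate's upper face. Turns with the tab.
- gel_tray: clear gel tray with its black comb standing in it, loose on the middle of the plate, 108 x 88 x 32 mm, origin at its underside's centre; to be left alone
- tip_box: teal box of pipette tips with a pink top, loose on the bench, 122 x 84 x 59 mm, origin at its underside's centre; to be left alone
- buffer_bottle: clear bottle, 68 mm diameter, 150 mm tall, standing loose on the bench, origin at its underside's centre; to be left alone
- pipette: white pipette lying loose on the bench beyond the table, about 256 x 30 x 26 mm, long axis x, origin on the bench below its middle; to be left alone

How it is judged:
By the outcome, as a careful person would: the job done as asked, in the order asked, and still so for the second after the job is handed in, with the robot touching nothing.
It also fails if it takes over 54 s, if anything falls off the work surface, if the arm or the gripper's body presses on something with over 40 N, if the wrist force passes 120 N, or if a joint passes its speed limit or range.

### The arm

A 6-joint arm with a two-finger parallel gripper is mounted at the origin on the work surface. World frame = base frame: x ahead of the robot, y to its left, z up, the work surface at z = 0. Lengths are in m, angles in degrees, forces in N, time in s.
With the tool pointing down it reaches from about 0.25 to 0.775 m from the base axis. Payload 4 kg.
Tool frame: the origin (TCP) lies midway between the tips of the shut fingers; the grasp point (between the pads) lies hold_point_z behind it (hold_point_z is the distance from the TCP to the grasp point, in m); z points along the fingers, y is the line along which they close (so a half turn about z gives the same grasp; the last joint's range is limited). The gripper opens to 85 mm and grips with 20 to 120 N. Pads are 22 mm wide; open, the fingers measure 114 mm over their backs; the gripper's body (76 mm by 85 mm) begins 54 mm behind the grasp point. The pads swing forward as they close: fully open they stand 13 mm farther back than shut.
Start: joints at [60.957, 4.996, 78.535, -0, 96.463, -5.907], TCP at [0.216, 0.506, 0.206] pointing down, gripper open.
Joint ranges: [-177.83, 177.83], [-43.37, 116.18], [15.69, 146.23], [-61.86, 241.86], [9.47, 152.12], [-147.06, 147.06]. Speed limits (degrees/s): [159.86, 159.86, 180, 180, 180, 180].

### API

Orientations are given as a 3x3 rotation matrix whose columns are the frame's x, y, z axes.
In Python, from station import * gives the robot as it stands. The module is installed in compiled form; this text tells all that it offers.
- The arm moves only by the tool step_arm, never from a script. Its argument "commands" is text: rows parted by semicolons, each of 5 numbers parted by spaces: the opening, from 0 (shut) to 1 (fully open), then the shift along the tool's x, y, z in mm, then the turn about the tool's z in degrees. In form: jaw tx ty tz twist; .... A call has 1 to 10 rows; each row is the pose to reach, as a shift and turn from the pose commanded when the call began, along the tool's axes at that moment; what a row does not reach only later rows make up. A row lasts 1/10 s, in which the tool goes at most 50 mm and 8.59 degrees, less where a joint would pass 70% of its speed; a pose out of reach is approached as far as the arm can. A call with a gripper value outside its range is refused whole. The fingers move at their own pace and stop on an object; the grip force is fixed at half the most. Time passes only in rows, so rows that repeat a pose let the fingers close. It gives the time, the measured TCP pose, the force, the opening and the grip force at its end, in the units of the state.
- get_state(): the state, without advancing time (a new reading comes with each control period).
- snapshot(name): name is "scene" or "top" or "wrist"; returns the picture (420x560x3 uint8, red, green, blue); there is no depth.
- calibration(name): a dict with "fx", "fy", "cx", "cy" (pixels), "dist" ([k1, k2, p1, p2, k3] as OpenCV has them; the pictures are not rectified), "world_to_cam" (4x4, takes a point from world to camera coordinates); the wrist camera has in their place "tool_from_camera" (4x4, takes a point from camera to tool coordinates, whose origin is the TCP and whose axes are the flange's). Camera axes: x right, y down, z forward; pixel columns grow to the right and rows downward; lengths in m; the calibration is good to about 2 mm. A picture is of the moment at which its call begins: read the wrist's pose just before it. calibration takes no time and is no camera call.
- job_done(): hands the job in; it is judged then, once.
The state is a dict: "t": time; "joint_positions": joint angles; "qd": joint speeds; "tau": joint torques, N m; "eef_pos": TCP position; "orientation": TCP orientation; "wrist_force": force on the tool from outside, world axes, zero at the start; "moment": the same for the moment, N m; "gripper_width": opening from 0.0 (shut) to 1.0 (fully open); "finger_force": force on a finger pad.
Only numpy, scipy, OpenCV 4.12 (cv2) and the standard library are available. Lean on these libraries where they do the work, as an engineer would, in place of code of your own. Each camera call takes 0.05 s, during which the arm holds its last target. There are 200 camera calls.

## Working session

There is one attempt and no reset: what is moved stays moved. The work goes in short steps, Python scripts to look and compute and a tool call to move; the robot and the scene stay as the last step left them, time stands still between calls to the robot, and variables do not carry over. Pictures are saved under pics/ and viewed, at most 10 in all, crops included, and the job is handed in when it is done.

Besides the shell and the picture viewer there is one more tool, called after ">>>" as name(argument=value, ...), one argument or row to a line, values as JSON. step_arm: Moves the arm, as the interface text tells. Its arguments: {"type":"object","properties":{"commands":{"type":"string"}},"required":["commands"]}

```bash
mkdir -p pics; python3 - <<'E'
from station import *
import cv2
s=get_state();print(s)
for n in("top","scene"):
    cv2.imwrite(f"pics/{n}0.png",snapshot(n)[:,:,::-1]);print(n,calibration(n))
print(calibration("wrist"))
E
```

```text
{'t': 0.0, 'joint_positions': array([ 6.09571675e+01,  5.04032759e+00,  7.86261237e+01,  5.19025795e-04,
        9.64631181e+01, -5.90616516e+00]), 'qd': array([ 0.07353665,  0.00394303, -0.00602725,  0.03733762,  0.00334263,
       -0.05047862]), 'tau': array([ 6.71408015e-04, -3.51857793e+01, -3.13272357e+01, -1.16707783e-04,
        1.08744131e-02, -9.58092699e-06]), 'eef_pos': array([0.2158272 , 0.50527317, 0.20501536]), 'orientation': array([[-9.19570490e-01,  3.92923518e-01, -1.10570138e-03],
       [ 3.92925000e-01,  9.19568406e-01, -1.97268471e-03],
       [ 2.41653837e-04, -2.24848035e-03, -9.99997443e-01]]), 'wrist_force': array([-0.11985381, -0.12154764, -0.5876873 ]), 'moment': array([0.03073374, 0.02584827, 0.01447043]), 'finger_force': 0.0, 'gripper_width': 0.9981122281756668}
top {'fx': 466.06057735038013, 'fy': 466.06057735038013, 'cx': 280.81685188647396, 'cy': 206.17507273420708, 'dist': array([-0.14782555,  0.        ,  0.        ,  0.        ,  0.        ]), 'world_to_cam': array([[ 0.01585564, -0.99987319,  0.00148474, -0.01562237],
       [-0.97713124, -0.015809
[... 451 characters left out ...]
632, -0.64965434, -0.38435272],
       [-0.63342777,  0.14491263, -0.76011157,  1.85040064],
       [ 0.        ,  0.        ,  0.        ,  1.        ]])}
{'fx': 354.7624732621875, 'fy': 354.7624732621875, 'cx': 283.074100441972, 'cy': 212.57244990130985, 'dist': array([-0.09318335,  0.        ,  0.        ,  0.        ,  0.        ]), 'tool_from_camera': array([[ 5.23889193e-04, -9.62457813e-01, -2.71430807e-01,
         6.83290609e-02],
       [ 9.99999741e-01,  6.38204069e-04, -3.32885704e-04,
        -4.04569151e-04],
       [ 4.93616692e-04, -2.71430562e-01,  9.62457898e-01,
        -1.67634221e-01],
       [ 0.00000000e+00,  0.00000000e+00,  0.00000000e+00,
         1.00000000e+00]])}
```

View pics/top0.png

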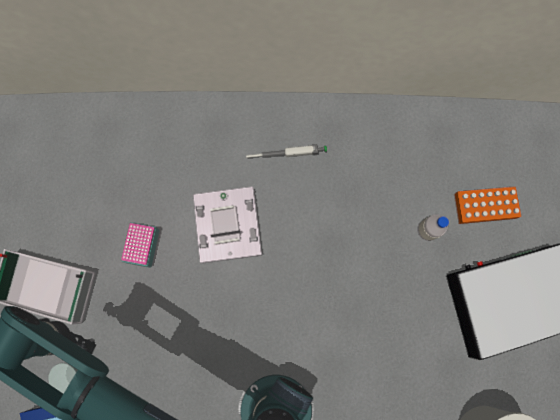

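View pics/scene0.png

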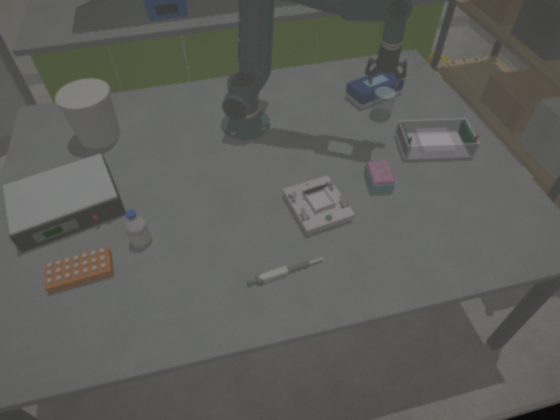

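The top view shows the white plate with corners near (194,194), (253,187), (261,255), (201,263). The tip box is at (140,244), left of it, and the pipette lies beyond at (290,152).

```bash
cat > h.py <<'E'
from station import *
import numpy as np, cv2
def cam(n,s=None):
    c=calibration(n);K=np.array([[c['fx'],0,c['cx']],[0,c['fy'],c['cy']],[0,0,1]])
    if n=="wrist":
        T=np.eye(4);T[:3,:3]=s['orientation'];T[:3,3]=s['eef_pos'];W=np.linalg.inv(T@c['tool_from_camera'])
    else: W=c['world_to_cam']
    return K,np.array(c['dist']),W
def toplane(px,C,z):
    K,d,W=C;u=cv2.undistortPoints(np.float64(px).reshape(-1,1,2),K,d)[:,0]
    R,t=W[:3,:3],W[:3,3];o=-R.T@t;r=np.c_[u,np.ones(len(u))]@R
    return (o+r*((z-o[2])/r[:,2])[:,None])[:,:2]
def proj(P,C):
    K,d,W=C;return cv2.projectPoints(np.float64(P),cv2.Rodrigues(W[:3,:3])[0],W[:3,3],K,d)[0][:,0]
def rect(img,C,z,thr,roi):
    g=img.min(2).copy();m=np.zeros_like(g);x0,y0,x1,y1=roi;m[y0:y1,x0:x1]=(g[y0:y1,x0:x1]>thr)*255
    c=max(cv2.findContours(m,cv2.RETR_EXTERNAL,cv2.CHAIN_APPROX_NONE)[0],key=cv2.contourArea)
    return cv2.minAreaRect((toplane(c[:,0],C,z)*1000).astype(np.float32))
E
python3 - <<'E'
from h import *
im=cv2.imread("pics/top0.png");C=cam("top")
print(im[150:160:9,220],im[230,198],im[230,180])
for t in(130,150,170):
    print(rect(im,C,.038,t,(180,175,275,275)))
E
```

```text
[[122 126 125]
 [122 123 123]] [210 205 220] [129 129 131]
((544.98681640625, 157.971435546875), (213.4268341064453, 187.8447265625), 8.394267082214355)
((544.835693359375, 158.68077087402344), (211.61273193359375, 183.914794921875), 8.58772087097168)
((544.1559448242188, 157.5686492919922), (208.70970153808594, 181.21485900878906), 8.461209297180176)
```

>>> step_arm(
  commands="0 -381 -170 0 -31.6;0 -381 -170 0 -31.6;0 -381 -170 0 -31.6;0 -381 -170 0 -31.6;0 -381 -170 0 -31.6;0 -381 -170 0 -31.6;0 -381 -170 0 -31.6;0 -381 -170 0 -31.6;0 -381 -170 0 -31.6;0 -381 -170 0 -31.6",
)

```text
t: 1.1
eef_pos: [0.502, 0.1959, 0.2049]
orientation: [[-0.99, -0.141, -0.001], [-0.141, 0.99, -0.002], [0.001, -0.002, -1.0]]
wrist_force: [0.2, 0.1, -0.2]
gripper_width: -0.004
finger_force: 0.0
```

>>> step_arm(
  commands="0 0 0 0 0;0 0 0 0 0;0 0 0 0 0",
)

```text
t: 1.4
eef_pos: [0.4988, 0.2009, 0.2063]
orientation: [[-0.989, -0.149, -0.0], [-0.149, 0.989, 0.0], [0.0, 0.0, -1.0]]
wrist_force: [0.1, -0.0, 0.1]
gripper_width: -0.001
finger_force: 0.0
```

```bash
python3 - <<'E'
from h import *
s=get_state();im=snapshot("wrist")[:,:,::-1].copy();cv2.imwrite("pics/w1.png",im);np.save("s1.npy",s,allow_pickle=True)
print(s['t'],s['eef_pos'],s['orientation'],s['joint_positions'],s['wrist_force'])
C=cam("wrist",s)
for t in(150,170): print(rect(im,C,.038,t,(0,0,560,420)))
a=np.radians(8.5);R=np.array([[np.cos(a),-np.sin(a)],[np.sin(a),np.cos(a)]])
P=[np.r_[R@[x,y]/1000+[.5448,.158],.038] for x,y in[(-88,75),(-88,-75),(88,75),(88,-75),(-105,92),(-105,-92),(105,92),(105,-92)]]
for p in proj(P,C):cv2.circle(im,(int(p[0]),int(p[1])),3,(0,0,255),1)
cv2.imwrite("pics/w1o.png",im)
E
```

```text
1.4 [0.49883744 0.20087696 0.20628938] [[-9.88798438e-01 -1.49256973e-01 -7.57975427e-05]
 [-1.49256990e-01  9.88798380e-01  3.38604377e-04]
 [ 2.44094231e-05  3.46124792e-04 -9.99999940e-01]] [ 1.58795733e+01  3.43073226e+00  8.01969869e+01  1.99718848e-02
  9.63711493e+01 -8.27020806e+01] [ 0.14925069 -0.03169164  0.11201108]
((529.871337890625, 158.9650115966797), (179.6904296875, 174.4324493408203), 8.487738609313965)
((511.6885070800781, 205.05921936035156), (155.75048828125, 77.61975860595703), 8.632915496826172)
```

View pics/w1o.png

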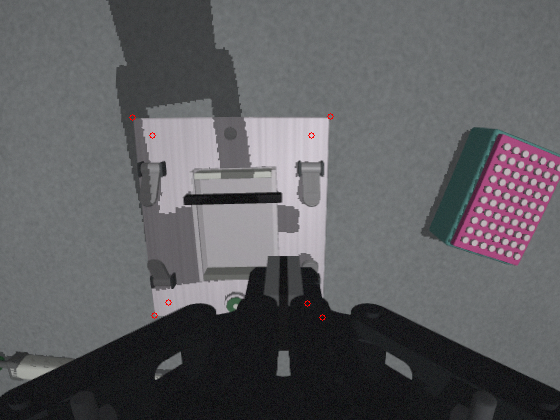

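The wrist view shows the predicted corner points landing on the plate: corner_1 at (311,135) and corner_2 at (152,135). Their shims are at (312,180) and (152,182), so the pose is good. I'll go to corner_1 first.

>>> step_arm(
  commands="0 49 26 40 0;0 49 26 90 0;0 49 26 140 0;0 49 26 158 0;0 49 26 158 0;0 49 26 158 0;0 49 26 158 0",
)

```text
t: 2.15
eef_pos: [0.4494, 0.2193, 0.0512]
orientation: [[-0.989, -0.148, 0.005], [-0.148, 0.989, 0.002], [-0.005, 0.001, -1.0]]
wrist_force: [-0.8, 0.4, 0.9]
gripper_width: 0.001
finger_force: 0.0
```

>>> step_arm(
  commands="0 0 0 3 0;0 0 0 6 0;0 0 0 9 0;0 0 0 9 0;0 0 0 9 0",
)

```text
t: 2.65
eef_pos: [0.4473, 0.2182, 0.0391]
orientation: [[-0.989, -0.147, -0.0], [-0.147, 0.989, -0.0], [0.0, 0.0, -1.0]]
wrist_force: [-0.4, -0.0, 0.3]
gripper_width: 0.002
finger_force: 0.0
```

>>> step_arm(
  commands="0 0 0 1 0;0 0 0 2 0;0 0 0 2 0;0 0 0 2 0",
)

```text
t: 3.05
eef_pos: [0.4474, 0.2183, 0.0372]
orientation: [[-0.989, -0.147, -0.0], [-0.147, 0.989, 0.0], [0.0, 0.0, -1.0]]
wrist_force: [-0.7, 0.2, -0.7]
gripper_width: 0.001
finger_force: 0.0
```

>>> step_arm(
  commands="0 0 0 1 0;0 0 0 2 0;0 0 0 2 0;0 0 0 2 0",
)

```text
t: 3.45
eef_pos: [0.4473, 0.2183, 0.0352]
orientation: [[-0.989, -0.147, -0.0], [-0.147, 0.989, 0.0], [0.0, 0.0, -1.0]]
wrist_force: [0.2, -0.6, -1.0]
gripper_width: -0.0
finger_force: 0.0
```

>>> step_arm(
  commands="0 0 0 1 0;0 0 0 1 0;0 0 0 1 0",
)

```text
t: 3.75
eef_pos: [0.4474, 0.2183, 0.0342]
orientation: [[-0.989, -0.147, -0.0], [-0.147, 0.989, 0.0], [0.0, 0.0, -1.0]]
wrist_force: [0.4, 0.4, -0.8]
gripper_width: -0.002
finger_force: 0.0
```

>>> step_arm(
  commands="0 0 0 1 0;0 0 0 1.5 0;0 0 0 1.5 0;0 0 0 1.5 0",
)

```text
t: 4.15
eef_pos: [0.4474, 0.2183, 0.0327]
orientation: [[-0.989, -0.147, -0.0], [-0.147, 0.989, 0.0], [-0.0, 0.0, -1.0]]
wrist_force: [-0.6, 0.9, -0.3]
gripper_width: 0.0
finger_force: 0.0
```

```bash
python3 - <<'E'
from h import *
s=get_state();im=snapshot("wrist")[:,:,::-1].copy();print(s['t'],s['eef_pos'],s['wrist_force'],s['tau'])
cv2.imwrite("pics/w2.png",im)
E
```

```text
4.15 [0.44739086 0.21826261 0.0327007 ] [-0.63514317  0.87784364 -0.30873251] [ 3.93373493e-04 -3.17017972e+01 -2.84170371e+01 -1.38507526e-04
  1.93290791e-03 -4.30051216e-06]
```

View pics/w2.png

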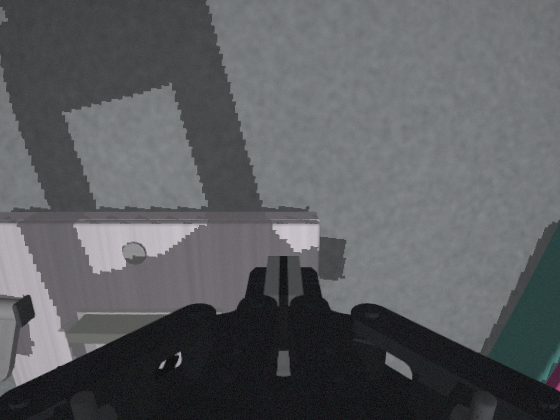

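The fingertips at (284,256) are over the bare corner of the plate, whose corner is at (319,220). No force has built up yet, so I'll keep going down in small steps.

>>> step_arm(
  commands="0 0 0 1 0;0 0 0 1 0;0 0 0 1 0",
)

```text
t: 4.5
eef_pos: [0.4473, 0.2183, 0.0316]
orientation: [[-0.989, -0.147, -0.0], [-0.147, 0.989, 0.0], [0.0, 0.0, -1.0]]
wrist_force: [0.6, -0.4, -0.4]
gripper_width: -0.001
finger_force: 0.0
```

>>> step_arm(
  commands="0 0 0 1 0;0 0 0 1 0;0 0 0 1 0",
)

```text
t: 4.8
eef_pos: [0.4473, 0.2182, 0.0307]
orientation: [[-0.989, -0.147, -0.0], [-0.147, 0.989, 0.0], [0.0, 0.0, -1.0]]
wrist_force: [-0.7, 0.1, 0.1]
gripper_width: -0.0
finger_force: 0.0
```

>>> step_arm(
  commands="0 0 0 1 0;0 0 0 1 0;0 0 0 1 0",
)

```text
t: 5.1
eef_pos: [0.4473, 0.2182, 0.0296]
orientation: [[-0.989, -0.147, -0.0], [-0.147, 0.989, 0.0], [0.0, 0.0, -1.0]]
wrist_force: [0.2, 0.7, -0.2]
gripper_width: 0.001
finger_force: 0.0
```

```bash
python3 - <<'E'
from h import *
s=get_state();im=snapshot("wrist")[:,:,::-1].copy();print(s['t'],s['eef_pos'],s['wrist_force'],s['tau'])
cv2.imwrite("pics/w3.png",im)
T=calibration("wrist")['tool_from_camera'];K,d,_=cam("wrist",s)
print(proj([[0,0,0],[0,0,-.005],[0,0,-.01]],(K,d,np.linalg.inv(T))))
# near edge fit: plate near-left corner predicted at heights
a=np.radians(8.5);R=np.array([[np.cos(a),-np.sin(a)],[np.sin(a),np.cos(a)]])
q=R@[-.105,.092]+[.5448,.158]
print(proj([np.r_[q,z] for z in(.03,.034,.038)],cam("wrist",s)))
E
```

```text
5.1 [0.44733738 0.2182496  0.0296475 ] [ 0.21162812  0.69657223 -0.16660951] [-2.89089930e-04 -3.17562747e+01 -2.83368480e+01 -6.25783900e-05
  1.46752467e-03 -3.18671664e-05]
[[284.40270631 253.11171102]
 [284.44065787 256.95912736]
 [284.48069962 261.02071718]]
[[320.92189624 220.32518396]
 [321.77257119 222.74658494]
 [322.66186252 225.27895553]]
```

```bash
python3 - <<'E'
from h import *
a=cv2.imread("pics/w2.png")[200:290,230:360];b=cv2.imread("pics/w3.png")[200:290,230:360]
t=cv2.imread("pics/w1.png");
im=snapshot("scene")[:,:,::-1][150:240,255:385]
f=lambda x:cv2.resize(x,(390,270),interpolation=cv2.INTER_CUBIC)
tp=snapshot("top")[:,:,::-1][180:270,165:295]
cv2.imwrite("pics/c1.png",np.vstack([np.hstack([f(a),f(b)]),np.hstack([f(im),f(tp)])]))
E
```

```text
(no output)
```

View pics/c1.png

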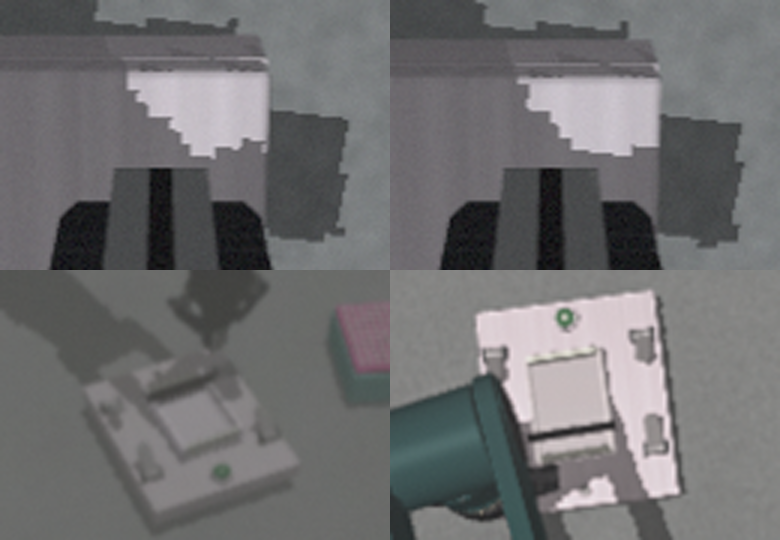

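The upper crops show the plate edge where a 38 mm high plate should be (row about 225), so it has not sunk. The tips aren't touching yet and seem to end a little short of the nominal TCP. I'll continue down.

>>> step_arm(
  commands="0 0 0 1 0;0 0 0 1 0;0 0 0 1 0",
)

```text
t: 5.55
eef_pos: [0.4473, 0.2183, 0.0286]
orientation: [[-0.989, -0.147, -0.0], [-0.147, 0.989, 0.0], [0.0, 0.0, -1.0]]
wrist_force: [-0.2, 0.7, -1.2]
gripper_width: -0.002
finger_force: 0.0
```

>>> step_arm(
  commands="0 0 0 1 0;0 0 0 1 0;0 0 0 1 0",
)

```text
t: 5.85
eef_pos: [0.4474, 0.2183, 0.0277]
orientation: [[-0.989, -0.147, -0.0], [-0.147, 0.989, 0.0], [0.0, 0.0, -1.0]]
wrist_force: [0.7, -0.2, 0.4]
gripper_width: 0.002
finger_force: 0.0
```

>>> step_arm(
  commands="0 0 0 1 0;0 0 0 1 0;0 0 0 1 0",
)

```text
t: 6.15
eef_pos: [0.4474, 0.2183, 0.0267]
orientation: [[-0.989, -0.147, -0.0], [-0.147, 0.989, 0.0], [0.0, 0.0, -1.0]]
wrist_force: [-1.5, -0.4, 0.2]
gripper_width: 0.004
finger_force: 0.0
```

```bash
python3 - <<'E'
from h import *
s=get_state();print(s['t'],s['eef_pos'],s['wrist_force'],s['tau'],s['joint_positions'])
T=calibration("wrist")['tool_from_camera'];K,d,_=cam("wrist",s)
print(proj([[x,0,z] for x in(0,.011) for z in(0,-.01,-.02)],(K,d,np.linalg.inv(T))))
E
```

```text
6.15 [0.44735762 0.21826724 0.02668084] [-1.46960359 -0.41451614  0.23077451] [ 8.76210242e-05 -3.18059456e+01 -2.82505149e+01  3.12588611e-06
  1.47198476e-03  3.25922585e-06] [ 1.94764043e+01  4.63957571e+00  9.99748425e+01  3.44826540e-03
  7.53865941e+01 -7.89891608e+01]
[[284.40271279 253.11168317]
 [284.48070564 261.02068705]
 [284.56777532 269.86067696]
 [284.43785488 232.61828376]
 [284.51966724 239.51452358]
 [284.6112871  247.24546837]]
```

>>> step_arm(
  commands="0 0 0 1 0;0 0 0 2 0;0 0 0 2 0;0 0 0 2 0",
)

```text
t: 6.55
eef_pos: [0.4473, 0.2183, 0.0246]
orientation: [[-0.989, -0.147, -0.0], [-0.147, 0.989, 0.0], [0.0, 0.0, -1.0]]
wrist_force: [-0.2, -0.9, -0.1]
gripper_width: -0.003
finger_force: 0.0
```

>>> step_arm(
  commands="0 0 0 1 0;0 0 0 2 0;0 0 0 2 0;0 0 0 2 0",
)

```text
t: 6.95
eef_pos: [0.4474, 0.2183, 0.0227]
orientation: [[-0.989, -0.147, -0.0], [-0.147, 0.989, 0.0], [0.0, 0.0, -1.0]]
wrist_force: [0.4, -0.1, -0.7]
gripper_width: 0.003
finger_force: 0.0
```

>>> step_arm(
  commands="0 0 0 1 0;0 0 0 2 0;0 0 0 2 0;0 0 0 2 0",
)

```text
t: 7.35
eef_pos: [0.4474, 0.2183, 0.0207]
orientation: [[-0.989, -0.147, -0.0], [-0.147, 0.989, 0.0], [0.0, 0.0, -1.0]]
wrist_force: [0.4, 0.4, -0.4]
gripper_width: 0.001
finger_force: 0.0
```

```bash
python3 - <<'E'
from h import *
s=get_state();im=snapshot("wrist")[:,:,::-1].copy();print(s['t'],s['eef_pos'],s['wrist_force'],s['tau'])
cv2.imwrite("pics/w4.png",im)
f=lambda x:cv2.resize(x,(390,270),interpolation=cv2.INTER_CUBIC)
cv2.imwrite("pics/c2.png",np.hstack([f(cv2.imread("pics/w3.png")[200:290,230:360]),f(im[200:290,230:360])]))
E
```

```text
7.35 [0.44736536 0.21826575 0.0206825 ] [ 0.44214364  0.39944772 -0.39742235] [ 6.62459352e-04 -3.18950379e+01 -2.80586493e+01 -1.54936927e-06
  2.44155650e-03  2.82405161e-06]
```

View pics/c2.png

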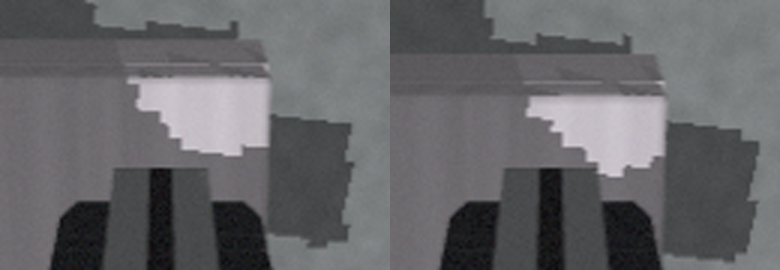

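The plate edge keeps growing with the approach (row 225 to 232), so there's no contact yet. Continuing down.

>>> step_arm(
  commands="0 0 0 1 0;0 0 0 2 0;0 0 0 2 0",
)

```text
t: 7.7
eef_pos: [0.4472, 0.2182, 0.0185]
orientation: [[-0.989, -0.147, -0.0], [-0.147, 0.989, -0.0], [0.0, 0.0, -1.0]]
wrist_force: [-0.0, 0.4, -0.3]
gripper_width: 0.003
finger_force: 0.0
```

>>> step_arm(
  commands="0 0 0 1 0;0 0 0 2 0;0 0 0 2 0",
)

```text
t: 8.0
eef_pos: [0.4472, 0.2182, 0.0165]
orientation: [[-0.989, -0.147, -0.0], [-0.147, 0.989, -0.0], [0.0, 0.0, -1.0]]
wrist_force: [-1.2, 0.3, 0.3]
gripper_width: -0.001
finger_force: 0.0
```

>>> step_arm(
  commands="0 0 0 1 0;0 0 0 2 0;0 0 0 2 0",
)

```text
t: 8.3
eef_pos: [0.4473, 0.2182, 0.0145]
orientation: [[-0.989, -0.147, -0.0], [-0.147, 0.989, -0.0], [0.0, -0.0, -1.0]]
wrist_force: [-0.2, -0.3, 0.6]
gripper_width: -0.0
finger_force: 0.0
```

```bash
python3 - <<'E'
from h import *
s=get_state();print(s['t'],s['eef_pos'],s['wrist_force'],s['tau'])
im=snapshot("wrist")[:,:,::-1].copy();cv2.imwrite("pics/w5.png",im)
sc=snapshot("scene")[:,:,::-1].copy()
p=proj([s['eef_pos'],s['eef_pos']+[0,0,.02]],cam("scene"));print(p)
cv2.circle(sc,tuple(int(v) for v in p[0]),1,(0,0,255),-1)
x,y=int(p[0][0]),int(p[0][1])
f=lambda x:cv2.resize(x,(390,390),interpolation=cv2.INTER_CUBIC)
cv2.imwrite("pics/c3.png",np.hstack([f(sc[y-50:y+30,x-40:x+40]),f(im[200:300,235:335])]))
E
```

```text
8.3 [0.44725239 0.21821274 0.01453448] [-0.21066656 -0.29845144  0.60798116] [-6.00425104e-03 -3.20733368e+01 -2.79801482e+01 -3.82678463e-04
 -1.76876143e-02 -1.46260066e-05]
[[324.96371982 182.98542323]
 [325.3512234  179.21779504]]
```

View pics/c3.png

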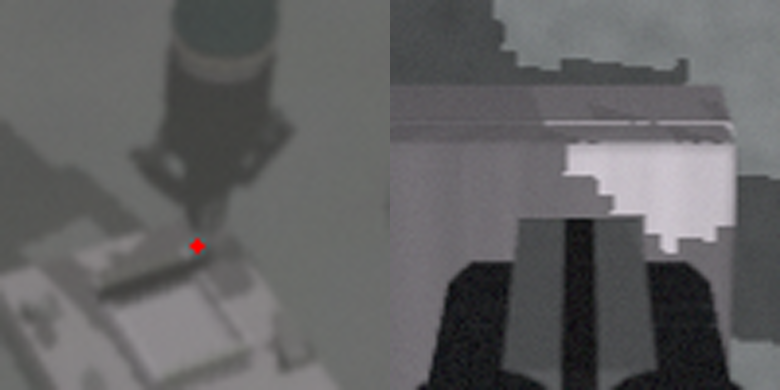

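The scene crop shows the tips about 4 px (roughly 20 mm) above the red TCP mark. So the real tips end well short of the reported TCP and contact should be close.

>>> step_arm(
  commands="0 0 0 1 0;0 0 0 1 0;0 0 0 1 0",
)

```text
t: 8.7
eef_pos: [0.4474, 0.2182, 0.0137]
orientation: [[-0.989, -0.147, 0.0], [-0.147, 0.989, 0.0], [-0.0, 0.0, -1.0]]
wrist_force: [-0.2, 0.1, 0.1]
gripper_width: -0.0
finger_force: 0.0
```

>>> step_arm(
  commands="0 0 0 1 0;0 0 0 1 0;0 0 0 1 0",
)

```text
t: 9.0
eef_pos: [0.4474, 0.2183, 0.0127]
orientation: [[-0.989, -0.147, 0.0], [-0.147, 0.989, 0.0], [-0.0, 0.0, -1.0]]
wrist_force: [0.5, -0.5, 0.1]
gripper_width: -0.0
finger_force: 0.0
```

>>> step_arm(
  commands="0 0 0 1 0;0 0 0 1 0;0 0 0 1 0",
)

```text
t: 9.3
eef_pos: [0.4474, 0.2183, 0.0124]
orientation: [[-0.989, -0.147, 0.0], [-0.147, 0.989, 0.0], [-0.0, 0.0, -1.0]]
wrist_force: [-2.2, -0.9, 5.4]
gripper_width: -0.002
finger_force: 2.7
```

>>> step_arm(
  commands="0 0 0 1 0;0 0 0 1 0;0 0 0 1 0",
)

```text
t: 9.6
eef_pos: [0.4474, 0.2183, 0.0122]
orientation: [[-0.989, -0.147, 0.0], [-0.147, 0.989, 0.0], [-0.0, 0.0, -1.0]]
wrist_force: [-3.6, -0.8, 9.3]
gripper_width: 0.002
finger_force: 4.8
```

Corner_1 is firm: it gives 9 N within 0.4 mm, with contact at a reported z of about 12.6 mm. Next is corner_2.

>>> step_arm(
  commands="0 0 0 -50 0;0 0 -50 -50 0;0 0 -100 -50 0;0 0 -150 -50 0;0 0 -150 -30 0;0 0 -150 -6 0;0 0 -150 -6 0;0 0 -150 -6 0",
)

```text
t: 10.4
eef_pos: [0.469, 0.07, 0.0164]
orientation: [[-0.989, -0.147, -0.001], [-0.147, 0.989, 0.0], [0.001, 0.0, -1.0]]
wrist_force: [0.2, 0.1, 0.7]
gripper_width: 0.002
finger_force: 0.0
```

>>> step_arm(
  commands="0 0 0 2 0;0 0 0 4 0;0 0 0 5 0;0 0 0 5 0;0 0 0 5 0",
)

```text
t: 10.9
eef_pos: [0.4699, 0.0702, 0.0122]
orientation: [[-0.989, -0.147, 0.001], [-0.147, 0.989, 0.0], [-0.001, 0.0, -1.0]]
wrist_force: [0.4, 0.5, 2.0]
gripper_width: 0.003
finger_force: 0.4
```

>>> step_arm(
  commands="0 0 0 1 0;0 0 0 1 0;0 0 0 1 0",
)

```text
t: 11.2
eef_pos: [0.4698, 0.0701, 0.0111]
orientation: [[-0.989, -0.147, 0.001], [-0.147, 0.989, 0.001], [-0.001, 0.0, -1.0]]
wrist_force: [0.5, 1.1, 2.8]
gripper_width: -0.001
finger_force: 1.3
```

>>> step_arm(
  commands="0 0 0 1 0;0 0 0 2 0;0 0 0 2 0;0 0 0 2 0",
)

```text
t: 11.6
eef_pos: [0.4698, 0.07, 0.0092]
orientation: [[-0.989, -0.147, 0.001], [-0.147, 0.989, 0.0], [-0.001, 0.0, -1.0]]
wrist_force: [-1.5, 1.2, 6.1]
gripper_width: 0.001
finger_force: 2.7
```

>>> step_arm(
  commands="0 0 0 1 0;0 0 0 2 0;0 0 0 2 0;0 0 0 2 0",
)

```text
t: 12.0
eef_pos: [0.4698, 0.0701, 0.0077]
orientation: [[-0.989, -0.147, 0.001], [-0.147, 0.989, 0.0], [-0.001, 0.0, -1.0]]
wrist_force: [-2.2, -0.0, 9.5]
gripper_width: -0.002
finger_force: 4.1
```

>>> step_arm(
  commands="0 0 0 1 0;0 0 0 2 0;0 0 0 2 0;0 0 0 2 0",
)

```text
t: 12.4
eef_pos: [0.4698, 0.07, 0.0072]
orientation: [[-0.989, -0.147, 0.001], [-0.147, 0.989, 0.0], [-0.001, 0.0, -1.0]]
wrist_force: [-6.3, 1.4, 15.5]
gripper_width: 0.001
finger_force: 8.1
```

Corner_2 is the loose one: it sank about 5 mm at 1 to 2 N per mm, then stopped hard. Now shim_2: lift, move 51 mm towards the middle, then press down and along its arc.

>>> step_arm(
  commands="0 0 0 -50 0;0 0 0 -58 0;0 -25 0 -58 0;0 -51 0 -58 0;0 -51 0 -50 0;0 -51 0 -44 0;0 -51 0 -44 0;0 -51 0 -44 0;0 -51 0 -44 0",
)

```text
t: 13.3
eef_pos: [0.5194, 0.0773, 0.0487]
orientation: [[-0.989, -0.147, -0.0], [-0.147, 0.989, -0.0], [0.0, -0.0, -1.0]]
wrist_force: [-0.6, -0.4, -0.7]
gripper_width: 0.0
finger_force: 0.0
```

```bash
python3 - <<'E'
from h import *
s=get_state();print(s['t'],s['eef_pos'],s['wrist_force'])
im=snapshot("wrist")[:,:,::-1].copy();sc=snapshot("scene")[:,:,::-1]
f=lambda x:cv2.resize(x,(390,390),interpolation=cv2.INTER_CUBIC)
cv2.imwrite("pics/c4.png",np.hstack([f(im[150:330,195:375]),f(sc[140:240,265:365])]))
E
```

```text
13.3 [0.51943212 0.07731983 0.04873694] [-0.63526639 -0.38553511 -0.72065429]
```

View pics/c4.png

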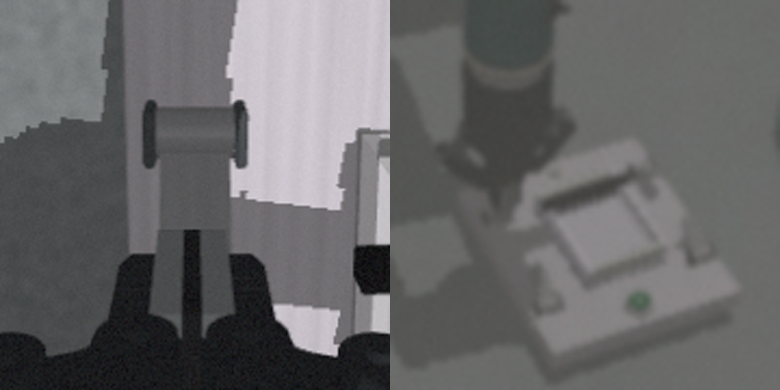

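The wrist crop shows the fingers lined up with shim_2's tab; the hinge is at crop (195,130). Pressing along the arc.

>>> step_arm(
  commands="0 0 0 3 0;0 0 0 6 0;0 -1 0 9 0;0 -1.5 0 12 0;0 -1.5 0 12 0;0 -1.5 0 12 0",
)

```text
t: 14.0
eef_pos: [0.5214, 0.0777, 0.0367]
orientation: [[-0.989, -0.147, -0.0], [-0.147, 0.989, 0.0], [0.0, 0.0, -1.0]]
wrist_force: [-0.1, -0.8, 0.6]
gripper_width: 0.0
finger_force: 0.3
```

>>> step_arm(
  commands="0 -1 0 2 0;0 -2 0 4 0;0 -2.5 0 6 0;0 -3 0 8 0;0 -3 0 8 0;0 -3 0 8 0",
)

```text
t: 14.6
eef_pos: [0.5245, 0.0781, 0.0287]
orientation: [[-0.989, -0.147, 0.0], [-0.147, 0.989, 0.0], [-0.0, 0.0, -1.0]]
wrist_force: [-0.0, 1.0, 1.1]
gripper_width: -0.0
finger_force: 0.5
```

>>> step_arm(
  commands="0 -0.5 0 2 0;0 -1 0 4 0;0 -1 0 6 0;0 -1 0 6 0;0 -1 0 6 0",
)

```text
t: 15.1
eef_pos: [0.5255, 0.0783, 0.0227]
orientation: [[-0.989, -0.147, 0.0], [-0.147, 0.989, 0.0], [-0.0, 0.0, -1.0]]
wrist_force: [1.3, 0.9, 2.6]
gripper_width: 0.0
finger_force: 0.9
```

>>> step_arm(
  commands="0 0 0 1 0;0 0 0 2 0;0 0 0 3 0;0 0 0 3 0;0 0 0 3 0",
)

```text
t: 15.6
eef_pos: [0.5258, 0.0783, 0.0208]
orientation: [[-0.989, -0.147, 0.001], [-0.147, 0.989, 0.0], [-0.001, 0.0, -1.0]]
wrist_force: [-0.2, 0.0, 6.8]
gripper_width: 0.0
finger_force: 3.7
```

>>> step_arm(
  commands="0 0 0 1 0;0 0 0 2 0;0 0 0 2 0;0 0 0 2 0",
)

```text
t: 16.0
eef_pos: [0.5259, 0.0783, 0.0206]
orientation: [[-0.989, -0.147, 0.002], [-0.147, 0.989, 0.0], [-0.002, -0.0, -1.0]]
wrist_force: [-4.3, 1.3, 14.8]
gripper_width: 0.003
finger_force: 7.6
```

>>> step_arm(
  commands="0 0 0 1 0;0 0 0 2 0;0 0 0 2 0;0 0 0 2 0",
)

```text
t: 16.4
eef_pos: [0.526, 0.0783, 0.0204]
orientation: [[-0.989, -0.147, 0.002], [-0.147, 0.989, -0.0], [-0.002, -0.0, -1.0]]
wrist_force: [-7.0, 0.6, 23.4]
gripper_width: -0.002
finger_force: 11.5
```

It stopped hard at 20.6 mm, which is the flat height, at 23 N. I'll lift and press corner_2 again to check it is firm.

>>> step_arm(
  commands="0 0 0 -45 0;0 0 0 -45 0;0 28 0 -45 0;0 57 0 -45 0;0 57 0 -20 0;0 57 0 -2 0;0 57 0 -2 0;0 57 0 -2 0",
)

```text
t: 17.2
eef_pos: [0.4681, 0.0697, 0.017]
orientation: [[-0.989, -0.147, -0.003], [-0.147, 0.989, -0.0], [0.003, 0.0, -1.0]]
wrist_force: [0.1, 0.7, -0.0]
gripper_width: 0.001
finger_force: 0.0
```

>>> step_arm(
  commands="0 0 0 1 0;0 0 0 3 0;0 0 0 4 0;0 0 0 5 0;0 0 0 5 0",
)

```text
t: 17.7
eef_pos: [0.4692, 0.0698, 0.0131]
orientation: [[-0.989, -0.147, 0.0], [-0.147, 0.989, 0.0], [-0.0, -0.0, -1.0]]
wrist_force: [-0.9, 0.3, 0.1]
gripper_width: 0.0
finger_force: 0.7
```

>>> step_arm(
  commands="0 0 0 1 0;0 0 0 2 0;0 0 0 2 0;0 0 0 2 0",
)

```text
t: 18.1
eef_pos: [0.4692, 0.0698, 0.0127]
orientation: [[-0.989, -0.147, 0.001], [-0.147, 0.989, -0.0], [-0.001, -0.0, -1.0]]
wrist_force: [-5.5, -0.2, 11.9]
gripper_width: 0.002
finger_force: 5.5
```

>>> step_arm(
  commands="0 0 0 1 0;0 0 0 2 0;0 0 0 2 0;0 0 0 2 0",
)

```text
t: 18.5
eef_pos: [0.4692, 0.0698, 0.0124]
orientation: [[-0.989, -0.147, 0.001], [-0.147, 0.989, -0.0], [-0.001, -0.0, -1.0]]
wrist_force: [-9.1, 0.2, 19.8]
gripper_width: -0.0
finger_force: 10.0
```

>>> step_arm(
  commands="0 0 0 -50 0;0 0 0 -100 0;0 0 0 -150 0;0 30 0 -180 0;0 60 0 -180 0;0 60 0 -180 0;0 60 0 -180 0;0 60 0 -180 0",
)

```text
t: 19.3
eef_pos: [0.4098, 0.061, 0.188]
orientation: [[-0.989, -0.147, -0.001], [-0.147, 0.989, 0.0], [0.001, 0.0, -1.0]]
wrist_force: [-1.4, 0.0, -0.6]
gripper_width: 0.0
finger_force: 0.0
```

```bash
python3 - <<'E'
from h import *
s=get_state();print(s['t'],s['eef_pos'],s['wrist_force'])
im=snapshot("wrist")[:,:,::-1].copy()
cv2.imwrite("pics/w9.png",im)
E
```

```text
19.3 [0.40984637 0.06101696 0.18797943] [-1.3599786   0.00581885 -0.56871358]
```

View pics/w9.png

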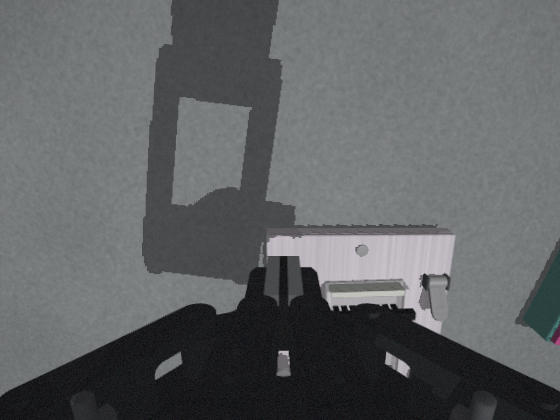

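The picture shows shim_1 still standing at (435,290) and the tray in place; shim_2 is hidden behind the fingers. Corner_2 now takes 20 N with less than 1 mm of give, and the arm is clear of everything.

```bash
python3 -c "
from station import *
print(job_done())"
```

```text
the job is handed in; nothing more can be done
None
```

Corner_2 (near right) was the one that sank; I pressed its shim flat and the corner now holds firm under 20 N. I left the other three shims alone and handed the job in at about 19 s.

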